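# Old plant marker through the swing flap

## Robot

A 6-joint arm with a two-finger parallel gripper is mounted at the origin on the work surface. World frame = base frame: x ahead of the robot, y to its left, z up, the work surface at z = 0. Lengths are in m, angles in rad, forces in N, time in s.
With the tool pointing down it reaches from about 0.3 to 0.95 m from the base axis. Payload 3.1 kg.
Tool frame: the origin (TCP) lies at the very end of the fingers, on their centre line; the grasp point (between the pads) lies 19 mm behind it; z points along the fingers, y is the line along which they close (so a half turn about z gives the same grasp; the last joint's range is limited). The gripper opens to 85 mm and grips with 20 to 120 N. Pads are 22 mm wide; open, the fingers measure 114 mm over their backs; the gripper's body (76 mm by 85 mm) begins 54 mm behind the grasp point. The pads swing forward as they close: fully open they stand 13 mm farther back than shut.
Start: joints at [-1.345, 0.308, 1.634, -0, 1.2, -0.07], TCP at [0.182, -0.598, 0.231] pointing down, gripper open.
Joint ranges: [-3.06, 3.06], [-0.79, 1.96], [0.05, 2.63], [-1.19, 4.34], [0.05, 2.64], [-2.94, 2.94]. Speed limits (rad/s): [2.79, 2.79, 3.14, 3.14, 3.14, 3.14].

## Interface

Orientations are given as [roll, pitch, yaw] about the fixed x, y, z axes, in that order (R = Rz(yaw) Ry(pitch) Rx(roll)).
In Python, from workcell import status, vision, finish_job gives the robot as it stands.
- The arm moves only by the shell command python3 -m creep 'ROWS' [FORCE]. ROWS is a JSON object of lists of equal length, an entry for each row: "hand": the finger opening in m, from 0 to 0.0854; "linear": the shift along the tool's x, y, z in m, a list of three; "dr": the turn, a rotation vector about the tool's x, y, z in rad, a list of three. In form: {"hand": [hand, ...], "linear": [[x, y, z], ...], "dr": [[wx, wy, wz], ...]}. A call has 1 to 8 rows; each row is the pose to reach, as a shift and turn from the pose commanded when the call began, along the tool's axes at that moment; what a row does not reach only later rows make up. A row lasts 1/10 s, in which the tool goes at most 50 mm and 8.59 degrees, less where a joint would pass 70% of its speed; a pose out of reach is approached as far as the arm can. A call with a gripper value outside its range is refused whole. The fingers move at their own pace and stop on an object; FORCE is the grip in N (left out, the last holds). Time passes only in rows, so rows that repeat a pose let the fingers close. It gives the time, the measured TCP pose, the force, the opening and the grip force at its end, in the units of the state.
- status.state(): the state, without advancing time (a new reading comes with each control period).
- vision.grab_frame(name): name is "scene" or "top" or "wrist"; returns a dict with "img" (384x512x3 uint8, blue, green, red), "range_z" (384x512 float32, m along the optical axis (not along the pixel's ray), 0 where there is no reading), "fov_y" (degrees; the focal length in pixels is half the picture's height over the tangent of half this angle, whatever the lens; pixels are square), "cx", "cy" (the principal point, pixels), "world_from_camera" (4x4, takes a point from camera to world coordinates); the wrist camera has in their place "mount" (4x4, takes a point from camera to tool coordinates, whose origin is the TCP and whose axes are the flange's). Camera axes: x right, y down, z forward; pixel columns grow to the right and rows downward; lengths in m; the calibration is good to about 2 mm. A picture is of the moment at which its call begins: read the wrist's pose just before it.
- finish_job(): hands the job in; it is judged then, once.
The state is a dict: "t": time; "joints": joint angles; "qvel": joint speeds; "joint_efforts": joint torques, N m; "eef_pos": TCP position; "tcp_rot": TCP orientation; "wrist_force": force on the tool from outside, world axes, zero at the start; "wrist_torque": the same for the moment, N m; "gripper_width": opening from 0.0 (shut) to 1.0 (fully open); "finger_force": force on a finger pad.
Only numpy, scipy, OpenCV 4.12 (cv2) and the standard library are available. Lean on these libraries where they do the work, as an engineer would, in place of code of your own. Each camera call takes 0.05 s, during which the arm holds its last target. There are 200 camera calls.

## Task

Throw the wooden plant marker into the bin without picking it up: with one finger push the bin's self-closing flap open while the marker still lies on the bin's shelf, and with the other finger push the marker along the shelf and over the edge into the open mouth, the first finger keeping the flap well open until the marker goes over. Then take the fingers away so that the flap swings shut over the marker. Never grip, lift or press hard on the marker, and leave everything else where it stands.

Things in the scene. Friction and masses are not known exactly. Their poses are not given: they have to be found in the camera images.
- bin: fixed grey-green plastic bin, 340 mm wide (y), 290 deep (x). Origin on the sill below the middle of its mouth's front edge; x points from the robot's side into the bin, z up. Flat shelf at z = 160 mm from x = -140 to 0. Behind it the mouth, x 0 to 100, y +-103, under the flap; cavity floor z = 8 mm, x 0 to 142. Beside and behind the mouth the fixed parts rise to at most 55 mm above the shelf
- flap (a joint): dark grey flap over the mouth, 107 mm long, 190 wide, 4 thick, a slope rising away from the robot from its free lip at the shelf's edge to its hinge. 0 = shut; grows (rad, to 1.2) as the lip swings down into the bin; at 1.15 it hangs straight down. A light spring always shuts it: 0.05 N m shut, 0.11 at 0.9 rad, so 1 to 3 N at a finger
- flap_lip (a point): middle of the flap's free lower lip; when shut it lies at bin x = 2 mm, 2 mm above the shelf; moves with the flap
- flap_hinge (a point): middle of the flap's hinge line (along bin y), at bin x = 100 mm, 46 mm above the shelf
- mouth_edge (a point): middle of the shelf's edge where the mouth begins, at the shelf's height, axes as the bin's. A fingertip 5 mm above the shelf moving along +x meets the flap about 5 mm past this edge, and has opened it 0.2 rad when the finger's front is about 40 mm past the edge, 0.8 rad at about 83 mm
- marker_center (a point): the wooden plant marker: a flat light-wood stake, 90 mm long (its y), 26 mm wide (its x), 12 mm thick, narrowing to a point over the last 20 mm at +y, 11 to 23 g, lying flat and loose on the bin's shelf about parallel to the flap's lip, between the lip and the shelf's front. This point is the middle of it, 6 mm above the shelf; z up
- pot: bystander: small terracotta pot, 60 mm across, 52 mm high, standing near one end (left or right) of the shelf; origin at the centre of its underside
- jar: bystander: small glass jar with a steel cap, 46 mm across, 52 mm high, standing near the other end of the shelf; origin at the centre of its underside
- fork: bystander: steel hand fork with a wooden handle, 285 mm long, lying on the sill to the right; origin under the shaft between handle and tines
- bigpot: bystander: larger terracotta pot, 130 mm across, 115 mm high, on the sill to the left; origin at the centre of its underside
- bigjar: bystander: glass jar, 76 mm across, 120 mm high, on the sill to the right; origin at the centre of its underside
- spool: bystander: cork-brown spool, 50 mm across, 58 mm high, on the sill to the left; origin at the centre of its underside
Not all that is in view belongs to the job. Leave any grey, red or yellow look-alike of the part that bears marker_center alone.

How it is judged:
On the way, in this order (a step that is already met when the one before it is completed fails the run):
1. a finger holds the flap open (at least 0.12 rad) while the marker still lies on the shelf, its middle short of the edge by 8 mm or more (value of joint flap above 0.12 rad and contact force between the fingers and flap above 0.1 N and x of marker_center in the frame of bin below -0.008 m and z of marker_center in the frame of bin above 0.16 m), for 0.02 s.
2. the marker comes to the shelf's edge (its middle within 5 mm of it or past it) while a finger still holds the flap open (at least 0.2 rad) (value of joint flap above 0.2 rad and contact force between the fingers and flap above 0.1 N and x of marker_center in the frame of bin above -0.005 m and z of marker_center in the frame of bin above 0.14 m).
At the end, for the whole second after the job is handed in: the marker lies at rest inside the bin's cavity, its middle less than 90 mm above the sill, and the flap is shut (less than 0.05 rad) (x of marker_center in the frame of bin between 0 and 0.142 m and y of marker_center in the frame of bin between -0.105 and 0.105 m and z of marker_center in the frame of bin below 0.09 m and value of joint flap below 0.05 rad and linear speed of marker below 0.03 m/s); the robot touches nothing.
It fails at once if the marker is lifted more than 20 mm off the shelf (z of marker_center in the frame of bin above 0.186 m).
It fails at once if the marker is gripped or pressed hard (more than 12 N from the fingers) (contact force between the fingers and marker above 12 N).
It fails at once if a bystander is moved more than 25 mm (distance of any of pot, jar, fork, bigpot, bigjar, spool from where it was at the start of the episode above 0.025 m).
It also fails if it takes over 38 s, if anything falls off the work surface, if the arm or the gripper's body presses on something with over 40 N, if the wrist force passes 120 N, or if a joint passes its speed limit or range.

## Working session

There is one attempt and no reset: what is moved stays moved. The work goes in short steps, Python scripts to look and compute and a shell command to move; the robot and the scene stay as the last step left them, time stands still between calls to the robot, and variables do not carry over. Pictures are saved under pics/ and viewed, at most 10 in all, crops included, and the job is handed in when it is done.

```bash
mkdir -p pics; ls
cat > h.py <<'E'
import numpy as np, cv2
from workcell import status, vision
def grab(n):
    f=vision.grab_frame(n); np.savez(f'{n}.npz',**f); return f
def pts(f):
    f=dict(f); d=f['range_z']; h,w=d.shape; fl=h/2/np.tan(np.radians(float(f['fov_y']))/2)
    v,u=np.mgrid[:h,:w]
    P=np.stack([(u-f['cx'])/fl*d,(v-f['cy'])/fl*d,d,np.ones_like(d)],-1)
    return (P@np.array(f['world_from_camera']).T)[...,:3]
E
python3 - <<'E'
from h import *
print(status.state())
for n in('scene','top'):
    f=grab(n); cv2.imwrite(f'pics/{n}0.png',cv2.resize(f['img'],(800,600)))
    print(n,f['fov_y'],f['cx'],f['cy'],f['world_from_camera'])
E
```

```text
pics
{'t': 0.0, 'joints': array([-1.34469410e+00,  3.09009079e-01,  1.63520593e+00,  1.71882870e-06,
        1.19970188e+00, -6.96912330e-02]), 'qvel': array([ 6.65496324e-04, -1.69756375e-05, -5.48646512e-04, -5.21526194e-04,
        5.45273554e-04, -1.03202427e-05]), 'joint_efforts': array([ 7.43778696e-05, -4.15252519e+01, -2.76666212e+01, -1.29226014e-04,
        1.00717289e-02,  4.07653602e-06]), 'eef_pos': array([ 0.18197939, -0.59705002,  0.23003531]), 'tcp_rot': array([-3.13927417e+00, -1.63443863e-04,  2.95792647e-01]), 'wrist_force': array([ 0.98728808, -0.50991869,  0.30920813]), 'wrist_torque': array([-0.03413796, -0.05424041,  0.03958766]), 'finger_force': 0.0, 'gripper_width': 1.0002384113379865}
scene 45.330972938073494 257.0890897437345 188.03002412649337 [[-0.87553017  0.39335808 -0.28056432  0.89214606]
 [ 0.48309977  0.72212953 -0.49511974  0.67070088]
 [ 0.00784443 -0.56903283 -0.82227739  1.22394017]
 [ 0.          0.          0.          1.        ]]
top 48.76373774983169 254.7947573125644 196.17012335836662 [[-0.02552678 -0.9938413   0.10783249  0.38079536]
 [-0.99947085  0.02754793  0.01729529 -0.00969651]
 [-0.02015934 -0.10733394 -0.99401862  1.28788522]
 [ 0.          0.          0.          1.        ]]
```

View pics/top0.png

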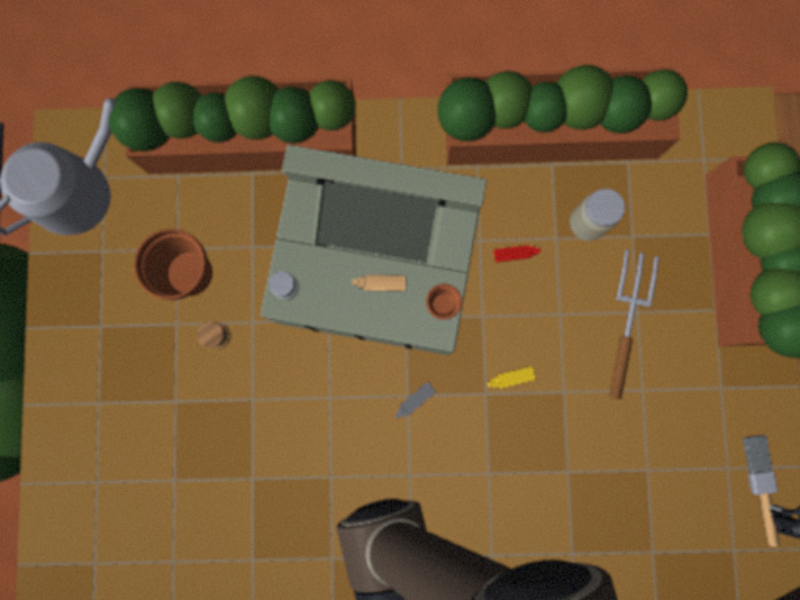

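View pics/scene0.png

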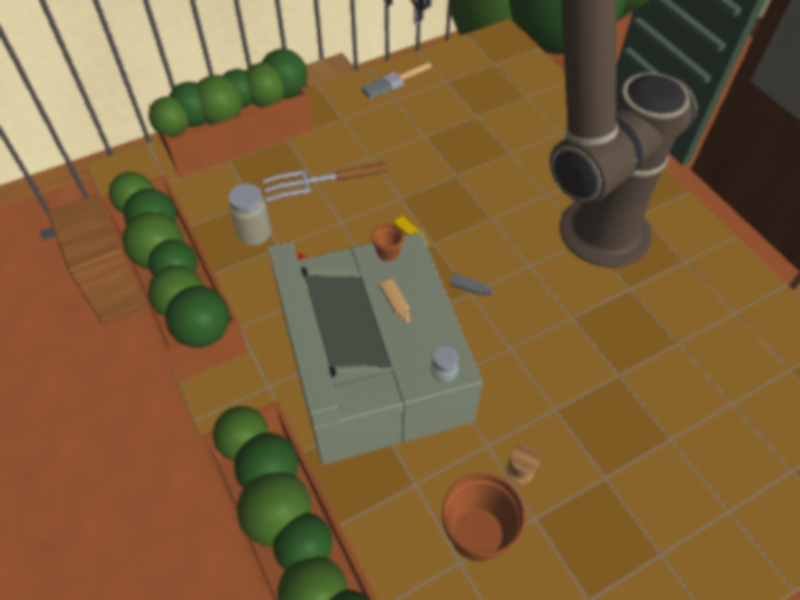

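Top view: the bin is yawed clockwise, with the marker on its shelf at about (378,283), its tip to the left. The jar is at (283,285), the pot at (443,301), and the mouth edge runs from (278,240) to (468,272). Next I measure with depth.

Run:
```python
from h import *
f=dict(np.load('top.npz')); P=pts(f); s=512/800
for k,(u,v) in dict(FL=(264,316),FR=(450,349),EL=(279,242),ER=(466,270),shelf=(350,310),tip=(352,282),butt=(404,284),floor=(380,450),flap=(380,225),lipL=(318,244),lipR=(428,262),pot=(444,290),jar=(282,277)).items():
    print(k,P[int(v*s),int(u*s)].round(4))
hsv=cv2.cvtColor(f['img'],cv2.COLOR_BGR2HSV)
m=np.zeros((384,512),bool); m[170:192,222:263]=1
b=f['img'].astype(int); M=m&(b[...,2]-b[...,0]>50)
q=P[M]; print(M.sum(),q[:,2].min(),np.median(q[:,2]))
# project ray to marker top plane height
print(cv2.minAreaRect(q[:,:2].astype(np.float32)*1000), q[:,:2].mean(0))
# shelf mask: shelf-height points
S=(abs(P[...,2]-np.median(P[195:205,200:250,2]))<.006); S[:140]=0;S[240:]=0;S[:,:150]=0;S[:,320:]=0
S=cv2.morphologyEx(S.astype(np.uint8),cv2.MORPH_CLOSE,np.ones((9,9)))>0
r=P[S]; r=r[abs(r[:,2]-.16)<.01]; print(len(r),cv2.minAreaRect(r[:,:2].astype(np.float32)*1000), np.median(r[:,2]))
im=cv2.resize(f['img'][130:240,155:325],None,fx=4.6,fy=4.6,interpolation=cv2.INTER_CUBIC); cv2.imwrite('pics/crop.png',im)
```

```text
FL [0.4942 0.2441 0.157 ]
FR [ 0.4291 -0.0764  0.1597]
EL [0.6232 0.2147 0.1646]
ER [ 0.5652 -0.1079  0.1607]
shelf [0.5    0.0922 0.1648]
tip [0.5488 0.0888 0.1626]
butt [5.419e-01 1.000e-04 1.742e-01]
floor [2.454e-01 5.500e-02 1.000e-04]
flap [0.64   0.0371 0.1878]
lipL [0.6267 0.1543 0.1118]
lipR [ 0.608  -0.0454  0.007 ]
pot [ 0.5265 -0.0673  0.1948]
jar [0.5521 0.2    0.2146]
286 0.16147986267896486 0.17259814534090345
((484.6126403808594, 5.3342132568359375), (194.67076110839844, 78.22476196289062), 30.12986183166504) [0.54308075 0.03855547]
7048 ((572.7273559570312, 60.165802001953125), (340.3150634765625, 234.92575073242188), 78.08440399169922) 0.160938982809278
```

View pics/crop.png

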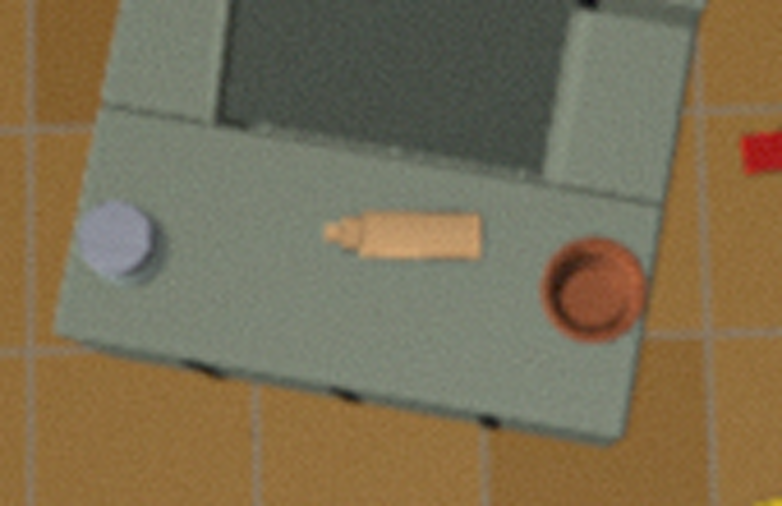

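Crop: the shelf edge seam runs (103,105)–(660,203), with the front corners at (57,332) and (615,437). The marker's butt corners are (480,214) and (480,258), its shoulder is at x=360 and its tip at (325,235).

```bash
cat >> h.py <<'E'
def ray(f,u,v,z):
    T=np.array(f['world_from_camera']); fl=192/np.tan(np.radians(float(f['fov_y']))/2)
    d=T[:3,:3]@np.array([(u-f['cx'])/fl,(v-f['cy'])/fl,1]); o=T[:3,3]
    return o+d*(z-o[2])/d[2]
E
python3 - <<'E'
from h import *
f=dict(np.load('top.npz'))
c=lambda u,v,z:ray(f,155+(u+.5)/4.6-.5,130+(v+.5)/4.6-.5,z)[:2]
FL,FR,EL,ER=[c(*p,.16) for p in((57,332),(615,437),(103,105),(660,203))]
print(FL,FR,EL,ER,'w',np.linalg.norm(FL-FR),np.linalg.norm(EL-ER),'depth',np.linalg.norm(FL-EL),np.linalg.norm(FR-ER))
for a,b in((FR,FL),(ER,EL),):
    d=a*0+b-a; print('yaw',np.arctan2(-d[0],d[1]))
for a,b in((FL,EL),(FR,ER)): d=b-a; print('yawx',np.arctan2(d[1],d[0]))
yd=(FL-FR)+(EL-ER); yaw=np.arctan2(-yd[0],yd[1]); ex=np.array([np.cos(yaw),np.sin(yaw)]); ey=np.array([-ex[1],ex[0]])
# origin: mean of edge and front estimates
O=((EL+ER)/2+(FL+FR)/2+.14*ex)/2; print('yaw',yaw,'O',O,(EL+ER)/2,(FL+FR)/2+.14*ex)
for n,u,v in(('butt1',480,214),('butt2',480,258),('sh1',360,212),('sh2',360,258),('tip',325,235)):
    p=c(u,v,.172); print(n,p,'bin',(p-O)@ex,(p-O)@ey)
for n,u,v in(('pot',594,290),('jar',117,238)):
    p=c(u,v,.212); print(n,p,'bin',(p-O)@ex,(p-O)@ey)
E
```

```text
[0.4945275  0.24608749] [ 0.42476506 -0.07708584] [0.62857903 0.21835769] [ 0.56055705 -0.10798339] w 0.3306173009429043 0.33335489680967567 depth 0.13688957595941817 0.13926278257505714
yaw -0.21260464001140061
yaw -0.20549599490921416
yawx -0.20398223362168763
yawx -0.22372679478940588
yaw -0.2090356627206474 O [0.59558336 0.05531782] [0.59456804 0.05518715] [0.59659869 0.05544849]
butt1 [ 0.55520141 -0.00273254] bin -0.027456479175709744 -0.06516662376909751
butt2 [ 0.52952074 -0.00204955] bin -0.052719856683442035 -0.06982766321856783
sh1 [0.5583682  0.06677552] bin -0.03878271128179124 0.003485514000956124
sh2 [0.53147846 0.06731262] bin -0.06519855486864853 -0.0015691463973595947
tip [0.54548369 0.08733368] bin -0.0556529070340983 0.02092240458703727
pot [ 0.50449369 -0.0651121 ] bin -0.06411556980003365 -0.1367109647432057
jar [0.54120264 0.20041689] bin -0.08330740794997343 0.13065556833054554
```

Marker centre is at bin (-0.048, -0.023), skewed +0.18 rad. The bin is at (0.5955, 0.0553), yaw -0.21; measured sizes agree with those given. Plan: put the fingers across the marker, 70 mm open, with the front finger at the lip and the rear one behind the marker, then push along bin x.

```bash
cat > rel.py <<'E'
# rel.py cx cy z [yawoff]: tool shift to reach bin (cx,cy), world TCP z, tool y along bin x
from h import *; import sys
from scipy.spatial.transform import Rotation as R
cx,cy,z=map(float,sys.argv[1:4]); yb=-.209; O=np.array([.5955,.0553])
ex=np.array([np.cos(yb),np.sin(yb)]); ey=np.array([-ex[1],ex[0]])
s=status.state(); T=R.from_euler('xyz',s['tcp_rot'])
G=R.from_euler('xyz',[np.pi,0,np.pi/2+yb])
g=np.r_[O+cx*ex+cy*ey,z]; p=s['eef_pos']
print('t',round(s['t'],2),'pos',p.round(4),'bin',((p[:2]-O)@ex).round(4),((p[:2]-O)@ey).round(4),'rpy',s['tcp_rot'].round(3),'w',round(s['gripper_width']*.085,4),'F',s['wrist_force'].round(2),'q',s['joints'].round(2))
print('shift',(T.inv().apply(g-p)).round(4),'dr',(T.inv()*G).as_rotvec().round(4))
E
python3 -m creep '{"hand":[0.07,0.07,0.07,0.07,0.07,0.07,0.07,0.07],"linear":[[0,0,-0.05],[0,0,-0.1],[0.03,-0.03,-0.1],[0.063,-0.06,-0.1],[0.096,-0.092,-0.1],[0.129,-0.123,-0.1],[0.162,-0.155,-0.1],[0.195,-0.187,-0.1]],"dr":[[0,0,0],[0,0,0],[0,0,0],[0,0,-0.1],[0,0,-0.2],[0,0,-0.3],[0,0,-0.4],[0,0,-0.5]]}'
python3 rel.py -0.05 -0.027 0.33
```

```text
t: 0.9
eef_pos: [0.3145, -0.3602, 0.3308]
tcp_rot: [-3.141, -0.0, 0.799]
wrist_force: [0.1, -0.2, 0.0]
gripper_width: 0.821
finger_force: 0.0
t 0.9 pos [ 0.3145 -0.3602  0.3308] bin -0.1887 -0.4648 rpy [-3.141 -0.     0.799] w 0.0698 F [ 0.07 -0.17  0.02] q [-0.94 -0.06  1.85  0.    1.36 -0.17]
shift [ 0.4443 -0.1161  0.001 ] dr [-5.000e-04 -5.000e-04 -5.624e-01]
```

```bash
python3 -m creep '{"hand":[0.07,0.07,0.07,0.07,0.07,0.07,0.07,0.07],"linear":[[0.04,-0.01,0],[0.083,-0.022,0],[0.126,-0.033,0],[0.169,-0.044,0],[0.212,-0.055,0],[0.255,-0.067,0],[0.298,-0.078,0],[0.34,-0.089,0]],"dr":[[0,0,-0.07],[0,0,-0.14],[0,0,-0.21],[0,0,-0.28],[0,0,-0.35],[0,0,-0.42],[0,0,-0.49],[0,0,-0.56]]}'
python3 rel.py -0.05 -0.027 0.30
```

```text
t: 1.7
eef_pos: [0.4888, -0.0551, 0.3309]
tcp_rot: [-3.141, 0.0, 1.359]
wrist_force: [0.6, -0.2, 0.7]
gripper_width: 0.82
finger_force: 0.0
t 1.7 pos [ 0.4888 -0.0551  0.3309] bin -0.0815 -0.1301 rpy [-3.141  0.     1.359] w 0.0697 F [ 0.62 -0.2   0.7 ] q [-0.2  -0.03  1.82 -0.    1.36  0.01]
shift [0.1032 0.0312 0.0309] dr [-0.0004  0.0001 -0.0028]
```

```bash
python3 -m creep '{"hand":[0.07,0.07,0.07,0.07,0.07,0.07,0.07,0.07],"linear":[[0.035,0.01,0],[0.07,0.02,0],[0.103,0.031,0],[0.103,0.031,0.03],[0.103,0.031,0.06],[0.103,0.031,0.09],[0.103,0.031,0.11],[0.103,0.031,0.11]],"dr":[[0,0,-0.003],[0,0,-0.003],[0,0,-0.003],[0,0,-0.003],[0,0,-0.003],[0,0,-0.003],[0,0,-0.003],[0,0,-0.003]]}'
python3 rel.py -0.05 -0.027 0.18
python3 - <<'E'
from h import *
f=grab('wrist'); print(f['fov_y'],f['cx'],f['cy'],f['mount'])
cv2.imwrite('pics/w1.png',cv2.resize(f['img'],(800,600)))
f=grab('scene'); cv2.imwrite('pics/s1.png',cv2.resize(f['img'][130:310,160:400],None,fx=3.3,fy=3.3,interpolation=cv2.INTER_CUBIC))
E
```

```text
t: 2.5
eef_pos: [0.5374, 0.0372, 0.217]
tcp_rot: [-3.133, 0.002, 1.359]
wrist_force: [-0.1, 0.0, -0.0]
gripper_width: 0.819
finger_force: 0.0
t 2.5 pos [0.5374 0.0372 0.217 ] bin -0.0531 -0.0298 rpy [-3.133e+00  2.000e-03  1.359e+00] w 0.0696 F [-0.06  0.03 -0.03] q [-0.01  0.16  1.84  0.    1.14  0.2 ]
shift [0.0029 0.0034 0.037 ] dr [-0.0088  0.0018 -0.0028]
71.92936881020762 257.2301919572176 187.12560638157507 [[ 3.08176158e-04 -9.54222586e-01 -2.99097244e-01  7.63098875e-02]
 [ 9.99999939e-01  2.45521557e-04  2.47056521e-04  8.01439341e-04]
 [-1.62312091e-04 -2.99097302e-01  9.54222604e-01 -1.42721293e-01]
 [ 0.00000000e+00  0.00000000e+00  0.00000000e+00  1.00000000e+00]]
```

View pics/w1.png

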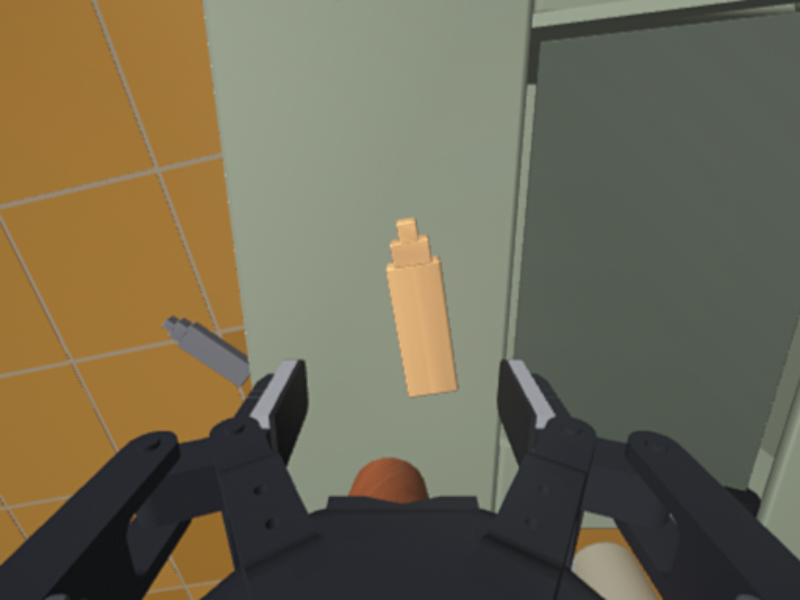

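View pics/s1.png

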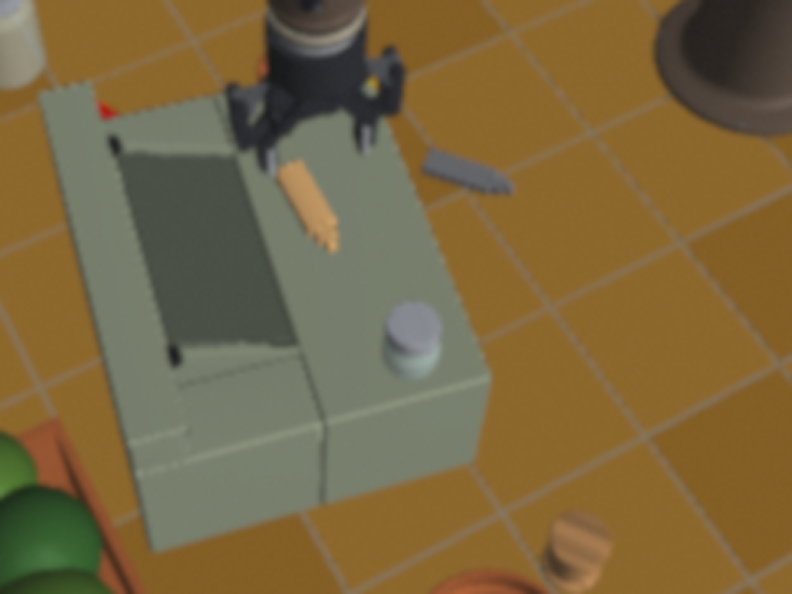

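Wrist view: the marker lies between the fingertips. Its butt is at (408,396)/(457,389), shoulder at (388,266)/(440,260) and tip at (405,220). The shelf edge runs (530,85)→(505,400), and the pad tips are near (300,362) and (505,362). The scene view shows the fingers above the shelf, clear of pot and jar.

Run:
```python
from h import *
from scipy.spatial.transform import Rotation as R
s=status.state(); f=dict(np.load('wrist.npz'))
W=np.eye(4); W[:3,:3]=R.from_euler('xyz',s['tcp_rot']).as_matrix(); W[:3,3]=s['eef_pos']
fw=dict(f); fw['world_from_camera']=W@f['mount']; P=pts(fw); ft=dict(f); ft['world_from_camera']=f['mount']; Q=pts(ft)
yb=-.209;O=np.array([.5955,.0553]);ex=np.array([np.cos(yb),np.sin(yb)]);ey=np.array([-ex[1],ex[0]])
k=512/800
for n,u,v,z in(('butt1',408,396,.172),('butt2',457,389,.172),('sh1',388,266,.172),('sh2',440,260,.172),('tip',405,220,.172),('edgeA',526,90,.16),('edgeB',512,300,.16),('edgeC',504,400,.16),('frontA',208,30,.16),('frontB',240,290,.16)):
    p=ray(fw,(u+.5)*k-.5,(v+.5)*k-.5,z); d=P[int(v*k),int(u*k)]
    print(n,p.round(4),'bin',((p[:2]-O)@ex).round(4),((p[:2]-O)@ey).round(4),'depth z',d[2].round(4))
print('shelf z',np.median(P[60:120,180:230,2]))
# finger points in tool frame: nearest
m=(f['range_z']>.05)&(Q[...,2]>-.04)&(Q[...,2]<.012)
q=Q[m]; 
for sg in(-1,1):
    a=q[sg*q[:,1]>0]; print(sg,len(a),'zmax',np.percentile(a[:,2],[95,99,100]).round(4),'x',np.percentile(a[:,0],[1,99]).round(4),'y',np.percentile(a[:,1],[1,50,99]).round(4))
```

```text
butt1 [ 0.5357 -0.0038  0.172 ] bin -0.0462 -0.0702 depth z 0.1642
butt2 [ 0.5617 -0.0051  0.172 ] bin -0.0205 -0.0661 depth z 0.1772
sh1 [0.5409 0.0671 0.172 ] bin -0.0559 0.0002 depth z 0.1707
sh2 [0.5657 0.0648 0.172 ] bin -0.0311 0.0031 depth z 0.1725
tip [0.5534 0.0867 0.172 ] bin -0.0477 0.022 depth z 0.166
edgeA [0.6181 0.1303 0.16  ] bin 0.0065 0.0781 depth z 0.1656
edgeB [0.5988 0.0331 0.16  ] bin 0.0079 -0.021 depth z 0.014
edgeC [ 0.5866 -0.0248  0.16  ] bin 0.0079 -0.0802 depth z 0.2384
frontA [0.487  0.1826 0.16  ] bin -0.1325 0.102 depth z 0.1638
frontB [0.4624 0.068  0.16  ] bin -0.1328 -0.0152 depth z 0.0039
shelf z 0.1641309957216117
-1 1307 zmax [-0.0126 -0.0088 -0.0078] x [-0.0107  0.0112] y [-0.0473 -0.0343 -0.0337]
1 6179 zmax [0.0116 0.0119 0.012 ] x [-0.0861  0.0566] y [0.0358 0.1508 0.1761]
```

```bash
python3 rel.py -0.047 -0.028 0.165
```

```text
t 2.6 pos [0.5405 0.037  0.2211] bin -0.05 -0.0293 rpy [-3.141  0.     1.359] w 0.0695 F [-0.93 -0.09  0.65] q [-0.01  0.16  1.84  0.    1.14  0.2 ]
shift [0.0013 0.003  0.0561] dr [-0.001   0.0002 -0.003 ]
```

```bash
python3 -m creep '{"hand":[0.07,0.07,0.07,0.07,0.07,0.07],"linear":[[0.001,0.003,0.015],[0.001,0.003,0.03],[0.001,0.003,0.045],[0.001,0.003,0.055],[0.001,0.003,0.056],[0.001,0.003,0.056]],"dr":[[0,0,-0.003],[0,0,-0.003],[0,0,-0.003],[0,0,-0.003],[0,0,-0.003],[0,0,-0.003]]}'
python3 rel.py -0.047 -0.028 0.156
python3 - <<'E'
from h import *
from scipy.spatial.transform import Rotation as R
s=status.state(); f=grab('wrist'); 
W=np.eye(4); W[:3,:3]=R.from_euler('xyz',s['tcp_rot']).as_matrix(); W[:3,3]=s['eef_pos']
fw=dict(f); fw['world_from_camera']=W@f['mount']; P=pts(fw); print('shelf z',np.median(P[60:100,180:230,2]))
cv2.imwrite('pics/w2.png',cv2.resize(f['img'],(800,600)))
E
```

```text
t: 3.2
eef_pos: [0.5435, 0.0374, 0.1646]
tcp_rot: [-3.14, 0.0, 1.362]
wrist_force: [-0.5, -0.7, 0.1]
gripper_width: 0.818
finger_force: 0.0
t 3.2 pos [0.5435 0.0374 0.1646] bin -0.0471 -0.0283 rpy [-3.14   0.     1.362] w 0.0696 F [-0.54 -0.69  0.09] q [-0.01  0.23  1.88 -0.    1.03  0.2 ]
shift [0.0003 0.0001 0.0086] dr [-0.0012  0.0002 -0.    ]
shelf z 0.16015946306557785
```

View pics/w2.png

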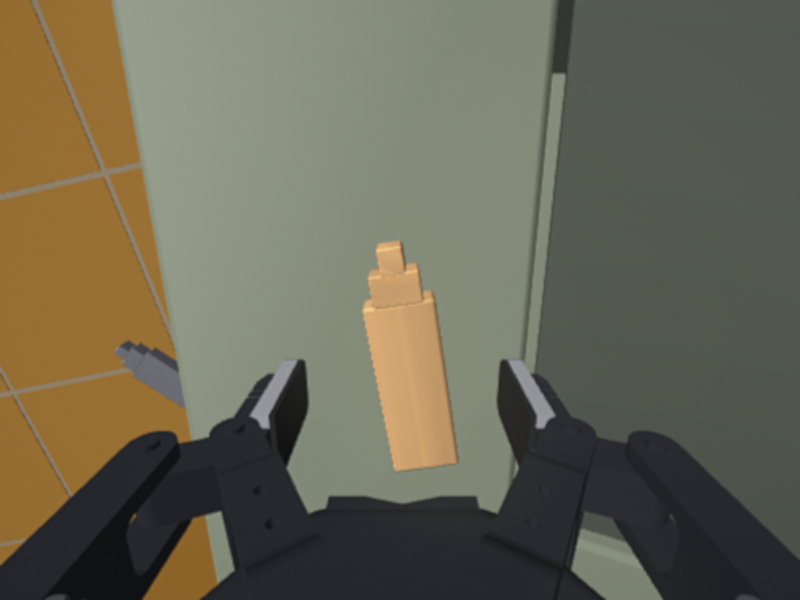

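The wrist view shows the marker (about 360–457, 240–470) between the finger pads at (300,362) and (505,362), with the front finger just short of the lip at x≈530. Lowering to about 4 mm above the shelf.

```bash
python3 -m creep '{"hand":[0.07,0.07,0.07,0.07,0.07,0.07],"linear":[[0,0,0.002],[0,0,0.004],[0,0,0.006],[0,0,0.008],[0,0,0.0085],[0,0,0.0085]],"dr":[[0,0,0],[0,0,0],[0,0,0],[0,0,0],[0,0,0],[0,0,0]]}'
python3 rel.py -0.022 -0.028 0.156
```

```text
t: 3.85
eef_pos: [0.5438, 0.0374, 0.1566]
tcp_rot: [-3.141, 0.0, 1.362]
wrist_force: [-0.9, 0.1, 1.4]
gripper_width: 0.82
finger_force: 0.0
t 3.85 pos [0.5438 0.0374 0.1566] bin -0.0469 -0.0282 rpy [-3.141  0.     1.362] w 0.0697 F [-0.92  0.11  1.36] q [-0.01  0.24  1.88  0.    1.02  0.2 ]
shift [0.0002 0.0249 0.0006] dr [-0.0003  0.0001  0.    ]
```

```bash
python3 -m creep '{"hand":[0.07,0.07,0.07,0.07,0.07,0.07,0.07,0.07],"linear":[[0,0.004,0],[0,0.008,0],[0,0.012,0],[0,0.016,0],[0,0.02,0],[0,0.024,0],[0,0.028,0],[0,0.032,0]],"dr":[[0,0,0],[0,0,0],[0,0,0],[0,0,0],[0,0,0],[0,0,0],[0,0,0],[0,0,0]]}'
python3 rel.py -0.0 -0.028 0.156
python3 - <<'E'
from h import *
f=grab('wrist'); cv2.imwrite('pics/w3.png',cv2.resize(f['img'],(800,600)))
E
```

```text
t: 4.65
eef_pos: [0.5754, 0.0307, 0.1567]
tcp_rot: [-3.141, 0.0, 1.362]
wrist_force: [-0.3, -0.0, -0.3]
gripper_width: 0.822
finger_force: 0.4
t 4.65 pos [0.5754 0.0307 0.1567] bin -0.0146 -0.0283 rpy [-3.141  0.     1.362] w 0.0698 F [-0.25 -0.02 -0.33] q [-0.02  0.3   1.81  0.    1.03  0.19]
shift [0.0003 0.0146 0.0007] dr [-0.0004  0.     -0.0001]
```

View pics/w3.png

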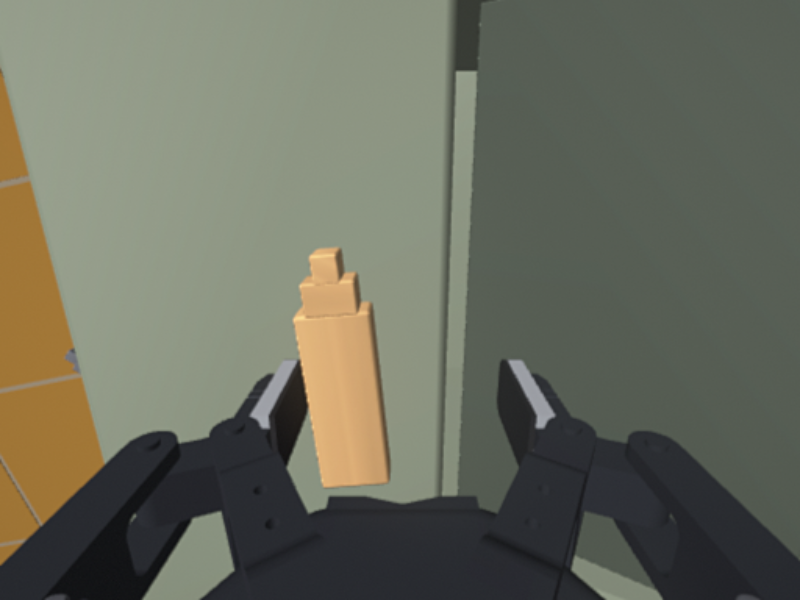

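The flap is opening under the front finger (gap at x≈450–480), and the marker lies against the rear pad, nearly aligned. Pushing on.

```bash
python3 -m creep '{"hand":[0.07,0.07,0.07,0.07,0.07,0.07,0.07,0.07],"linear":[[0,0.004,0],[0,0.008,0],[0,0.012,0],[0,0.016,0],[0,0.02,0],[0,0.024,0],[0,0.027,0],[0,0.03,0]],"dr":[[0,0,0],[0,0,0],[0,0,0],[0,0,0],[0,0,0],[0,0,0],[0,0,0],[0,0,0]]}'
python3 rel.py 0.03 -0.028 0.156
python3 - <<'E'
from h import *
f=grab('wrist'); cv2.imwrite('pics/w4.png',cv2.resize(f['img'],(800,600)))
E
```

```text
t: 5.5
eef_pos: [0.6046, 0.0245, 0.1566]
tcp_rot: [-3.141, 0.0, 1.362]
wrist_force: [-1.8, 0.8, 0.2]
gripper_width: 0.82
finger_force: 0.7
t 5.5 pos [0.6046 0.0245 0.1566] bin 0.0153 -0.0282 rpy [-3.141  0.     1.362] w 0.0697 F [-1.83  0.81  0.15] q [-0.03  0.35  1.74  0.    1.05  0.18]
shift [0.0002 0.0147 0.0006] dr [-0.0007  0.     -0.    ]
```

View pics/w4.png

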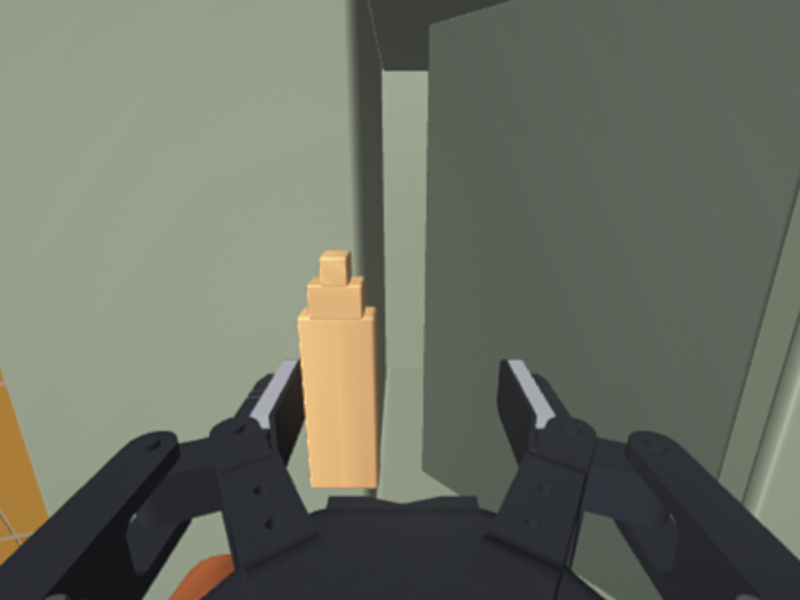

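The marker is aligned flush with the rear pad and overhanging the edge, and the flap is held wide open (lip at x≈428). Pushing it over.

```bash
python3 -m creep '{"hand":[0.07,0.07,0.07,0.07,0.07,0.07,0.07,0.07],"linear":[[0,0.004,0],[0,0.008,0],[0,0.012,0],[0,0.016,0],[0,0.018,0],[0,0.019,0],[0,0.019,0],[0,0.019,0]],"dr":[[0,0,0],[0,0,0],[0,0,0],[0,0,0],[0,0,0],[0,0,0],[0,0,0],[0,0,0]]}'
python3 rel.py 0.03 -0.028 0.156
python3 - <<'E'
from h import *
f=grab('wrist'); cv2.imwrite('pics/w5.png',cv2.resize(f['img'],(800,600)))
E
```

```text
t: 6.35
eef_pos: [0.6228, 0.0206, 0.1566]
tcp_rot: [-3.141, 0.0, 1.362]
wrist_force: [-2.4, 0.4, -0.2]
gripper_width: 0.823
finger_force: 1.2
t 6.35 pos [0.6228 0.0206 0.1566] bin 0.0339 -0.0283 rpy [-3.141  0.     1.362] w 0.07 F [-2.41  0.44 -0.24] q [-0.04  0.38  1.7  -0.    1.06  0.17]
shift [ 0.0003 -0.0039  0.0006] dr [-0.0008  0.0002  0.    ]
```

View pics/w5.png

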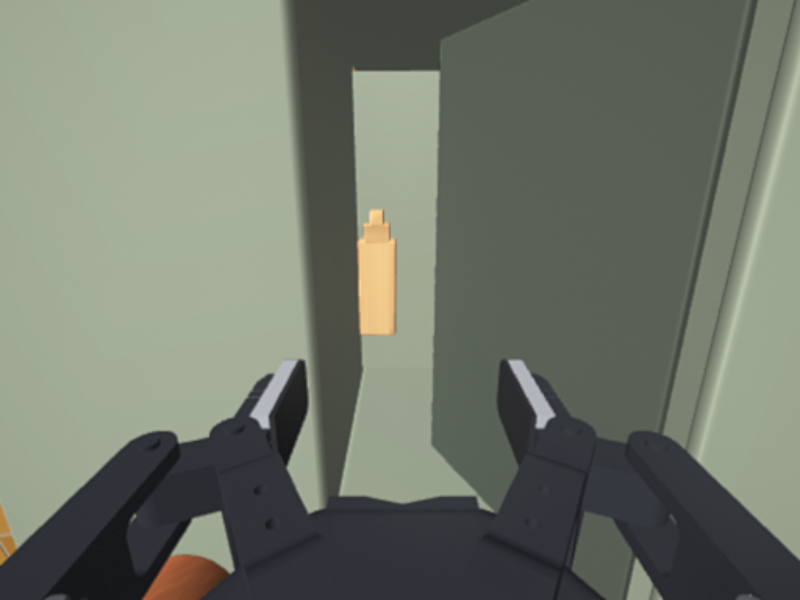

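The marker lies on the cavity floor at (377,285). Now I back off slowly so the flap closes, then rise.

```bash
python3 -m creep '{"hand":[0.07,0.07,0.07,0.07,0.07,0.07,0.07,0.07],"linear":[[0,-0.01,0],[0,-0.022,0],[0,-0.035,0],[0,-0.048,0],[0,-0.06,0],[0,-0.072,0],[0,-0.082,0],[0,-0.084,0]],"dr":[[0,0,0],[0,0,0],[0,0,0],[0,0,0],[0,0,0],[0,0,0],[0,0,0],[0,0,0]]}' && python3 -m creep '{"hand":[0.07,0.07,0.07,0.07,0.07,0.07,0.07,0.07],"linear":[[0,0,-0.02],[0,0,-0.04],[0,0,-0.07],[0,0,-0.1],[0,0,-0.13],[0,0,-0.15],[0,0,-0.15],[0,0,-0.15]],"dr":[[0,0,0],[0,0,0],[0,0,0],[0,0,0],[0,0,0],[0,0,0],[0,0,0],[0,0,0]]}'
python3 - <<'E'
from h import *
f=grab('scene'); cv2.imwrite('pics/s6.png',cv2.resize(f['img'],(800,600)))
E
```

```text
t: 7.2
eef_pos: [0.5394, 0.0383, 0.1566]
tcp_rot: [-3.141, 0.0, 1.362]
wrist_force: [-1.3, -0.3, -0.8]
gripper_width: 0.823
finger_force: 0.0
t: 8.0
eef_pos: [0.541, 0.038, 0.3065]
tcp_rot: [3.141, -0.0, 1.362]
wrist_force: [-0.5, -0.3, -0.7]
gripper_width: 0.821
finger_force: 0.0
```

View pics/s6.png

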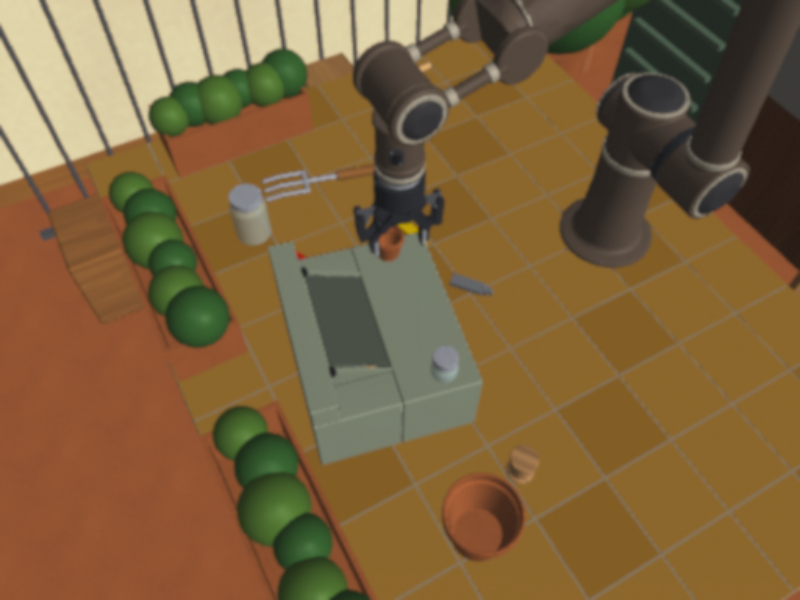

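The flap looks shut at (345,320) and the bystanders look unmoved. The orange speck at (372,366) is consistent with seeing the marker on the floor through the side gap. I'll compare flap depth with the start, then hand in if it matches.

```bash
cp scene.npz s6.npz
python3 - <<'E'
from h import *
from workcell import finish_job
f=grab('top'); g=grab('scene'); P=pts(g)
# flap plane points: bin coords
yb=-.209;O=np.array([.5955,.0553]);ex=np.array([np.cos(yb),np.sin(yb)]);ey=np.array([-ex[1],ex[0]])
a=(P[...,:2]-O)@ex; b=(P[...,:2]-O)@ey
for x0 in(.02,.05,.08):
    m=(abs(a-x0)<.006)&(abs(b)<.08)&(P[...,2]>.05); print(x0,m.sum(),np.median(P[m][:,2]).round(4),'shut',.162+(x0-.002)*.449)
c=g['img'][225:240,230:250].astype(int); M=np.argwhere(c[...,2]-c[...,0]>40)+[225,230]
print('speck',[P[i,j].round(3) for i,j in M][:6])
E
```

```text
0.02 256 0.1727 shut 0.170082
0.05 212 0.1855 shut 0.183552
0.08 222 0.1988 shut 0.197022
speck [array([0.656, 0.142, 0.181]), array([0.653, 0.142, 0.179]), array([0.651, 0.142, 0.177]), array([0.648, 0.143, 0.176]), array([0.616, 0.067, 0.022]), array([0.614, 0.068, 0.021])]
```

The flap is shut to within measurement error, and depth puts the speck at z≈0.02, on the cavity floor. Handing in.

```bash
python3 -c "
from workcell import finish_job; print(finish_job())"
```

```text
the job is handed in; nothing more can be done
None
```

I pushed the marker over the edge with the flap held open, and it lay on the bin floor with the flap shut and the arm clear when I handed the job in at about 8 s; no verdict came back.

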